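# Put the washed piping nozzles back on their block in order of size

### The arm

A 6-joint arm with a two-finger parallel gripper is mounted at the origin on a cart in front of the work surface, level with it; the furniture and walls round the work are solid. World frame = base frame: x ahead of the robot, y to its left, z up, the work surface at z = 0. Lengths are in m, angles in rad, forces in N, time in s.
With the tool pointing down it reaches from about 0.3 to 0.875 m from the base axis. Payload 6.4 kg.
Tool frame: the origin (TCP) lies at the very end of the fingers, on their centre line; the grasp point (between the pads) lies robot.hold_point_z behind it (robot.hold_point_z is the distance from the TCP to the grasp point, in m); z points along the fingers, y is the line along which they close (so a half turn about z gives the same grasp; the last joint's range is limited). The gripper opens to 85 mm and grips with 20 to 120 N. Pads are 22 mm wide; open, the fingers measure 114 mm over their backs; the gripper's body (76 mm by 85 mm) begins 54 mm behind the grasp point. The pads swing forward as they close: fully open they stand 13 mm farther back than shut.
Start: joints at [1.087, 0.181, 1.607, -0, 1.354, -0.206], TCP at [0.158, 0.553, 0.231] pointing down, gripper open.
Joint ranges: [-2.99, 2.99], [-0.89, 2.07], [0.3, 2.58], [-1.14, 4.28], [0, 2.63], [-3.12, 3.12]. Speed limits (rad/s): [2.57, 2.57, 3.01, 3.14, 3.14, 3.14].

### API

Orientations are given as a unit quaternion [w, x, y, z].
In Python, from cell import robot gives the robot as it stands.
- The arm moves only by the tool carry_out, never from a script. Its argument "series" is a list of rows, each a list of 7 numbers: the turn, a rotation vector about the tool's x, y, z in degrees, then the shift along the tool's x, y, z in cm, then the closure in counts, from 0 (fully open) to 255 (shut). A call has 1 to 8 rows; each row is the pose to reach, as a shift and turn from the pose commanded when the call began, along the tool's axes at that moment; what a row does not reach only later rows make up. A row lasts 1/10 s, in which the tool goes at most 50 mm and 8.59 degrees, less where a joint would pass 70% of its speed; a pose out of reach is approached as far as the arm can. A call with a gripper value outside its range is refused whole. The fingers move at their own pace and stop on an object; "force" is the grip in N (left out, the last holds). Time passes only in rows, so rows that repeat a pose let the fingers close. It gives the time, the measured TCP pose, the force, the opening and the grip force at its end, in the units of the state.
- robot.get_obs(): the state, without advancing time (a new reading comes with each control period).
- robot.grab_frame(name): name is "side" or "top"; returns (picture, depth): 384x512x3 uint8, red, green, blue; 384x512 float32, m along the optical axis (not along the pixel's ray), 0 where there is no reading.
- robot.get_calibration(name): a dict with "fov_y" (degrees; the focal length in pixels is half the picture's height over the tangent of half this angle, whatever the lens; pixels are square), "cx", "cy" (the principal point, pixels), "world_from_camera" (4x4, takes a point from camera to world coordinates). Camera axes: x right, y down, z forward; pixel columns grow to the right and rows downward; lengths in m; the calibration is good to about 2 mm. A picture is of the moment at which its call begins. get_calibration takes no time and is no camera call.
- robot.hand_in(): hands the job in; it is judged then, once.
The state is a dict: "time": time; "joint_positions": joint angles; "qvel": joint speeds; "effort": joint torques, N m; "ee_pos": TCP position; "eef_rot": TCP orientation; "ft_force": force on the tool from outside, world axes, zero at the start; "wrist_torque": the same for the moment, N m; "finger_gap": opening from 0.0 (shut) to 1.0 (fully open); "grasp_force": force on a finger pad.
Only numpy, scipy, OpenCV 4.12 (cv2) and the standard library are available. Lean on these libraries where they do the work, as an engineer would, in place of code of your own. Each camera call takes 0.05 s, during which the arm holds its last target. There are 200 camera calls.

### The job

The four washed piping nozzles have dried: move them from the wire drying rack to the wooden nozzle block, wide end down over the pins, in order of size, so that the smallest stands on the shortest pin and the largest on the tallest. Leave every nozzle standing upright, fully down on the wood.

Things in the scene. Friction and masses are not known exactly. Their poses are not given: they have to be found in the camera images.
- nozzle_s_center (a point): Centre, half-way up, of the smallest of four loose plain stainless piping nozzles: a hollow, smooth cone open at both ends, 30 mm across its wide foot, narrowing evenly to 14 mm at its tip, 40 mm high, wall about 2 mm, 35 g nominal. It stands upright, wide end down, over a wire loop of the drying rack; round, so its yaw means nothing; z is up.
- nozzle_m_center (a point): Centre, half-way up, of the second smallest of four loose plain stainless piping nozzles: a hollow, smooth cone open at both ends, 36 mm across its wide foot, narrowing evenly to 16 mm at its tip, 48 mm high, wall about 2 mm, 38 g nominal. It stands upright, wide end down, over a wire loop of the drying rack; round, so its yaw means nothing; z is up.
- nozzle_l_center (a point): Centre, half-way up, of the second largest of four loose plain stainless piping nozzles: a hollow, smooth cone open at both ends, 42 mm across its wide foot, narrowing evenly to 19 mm at its tip, 56 mm high, wall about 2 mm, 41 g nominal. It stands upright, wide end down, over a wire loop of the drying rack; round, so its yaw means nothing; z is up.
- nozzle_xl_center (a point): Centre, half-way up, of the largest of four loose plain stainless piping nozzles: a hollow, smooth cone open at both ends, 48 mm across its wide foot, narrowing evenly to 22 mm at its tip, 64 mm high, wall about 2 mm, 44 g nominal. It stands upright, wide end down, over a wire loop of the drying rack; round, so its yaw means nothing; z is up.
- pin_s: The shortest pin of the nozzle block, the place of the smallest nozzle: fixed upright round steel pin, 7 mm thick, 22 mm high, with a bevelled top, ringed on the wood by a thin dark inlaid circle some 8 mm wider across than that nozzle's foot. The origin is at its foot, on the block's flat top, on the pin's axis; z is up, y runs along the row towards the taller pins.
- pin_m: The second shortest pin of the nozzle block, the place of the second smallest nozzle: fixed upright round steel pin, 7 mm thick, 30 mm high, with a bevelled top, ringed on the wood by a thin dark inlaid circle some 8 mm wider across than that nozzle's foot. The origin is at its foot, on the block's flat top, on the pin's axis; z is up, y runs along the row towards the taller pins.
- pin_l: The second tallest pin of the nozzle block, the place of the second largest nozzle: fixed upright round steel pin, 7 mm thick, 38 mm high, with a bevelled top, ringed on the wood by a thin dark inlaid circle some 8 mm wider across than that nozzle's foot. The origin is at its foot, on the block's flat top, on the pin's axis; z is up, y runs along the row towards the taller pins.
- pin_xl: The tallest pin of the nozzle block, the place of the largest nozzle: fixed upright round steel pin, 7 mm thick, 46 mm high, with a bevelled top, ringed on the wood by a thin dark inlaid circle some 8 mm wider across than that nozzle's foot. The origin is at its foot, on the block's flat top, on the pin's axis; z is up, y runs along the row towards the taller pins.
- drying_rack: Stainless wire drying rack, 72 x 276 mm, over a white drip tray of 86 x 292 mm, fixed. Origin under its centre on the worktable; its flat wire top is 20 mm above the table. y runs along its row of four upright wire loops, at y = -97.5, -32.5, 32.5 and 97.5 mm, x = 0; each loop is 8 mm wide and stands 22 mm above the wire top, and one nozzle stands over each, in any order, within about 2 mm of its middle. Lift a nozzle straight up more than 25 mm to clear its loop.
- nozzle_block: Pale beech storage block, 78 x 286 x 20 mm, flat top, fixed. Origin under its centre on the worktable; y runs along its row of four steel pins, at y = -97.5 (shortest), -32.5, 32.5 and 97.5 mm (tallest), x = 0. It may lie at any yaw, so the short-pin end may point anywhere.

How it is judged:
At the end, for the whole second after the job is handed in: Each nozzle stands over the pin of its size rank: its axis within 12 mm of the pin, its centre within 4 mm of the height it has when its foot is on the wood, tilted less than 0.1 rad, and at rest (under 0.02 m/s) (horizontal distance between nozzle_s_center and pin_s below 0.012 m and z of nozzle_s_center in the frame of pin_s between 0.016 and 0.024 m and angle between each of nozzle_s_center, nozzle_m_center, nozzle_l_center, nozzle_xl_center's own z axis and vertical below 0.1 rad and linear speed of each of nozzle_s, nozzle_m, nozzle_l, nozzle_xl below 0.02 m/s and horizontal distance between nozzle_m_center and pin_m below 0.012 m and z of nozzle_m_center in the frame of pin_m between 0.02 and 0.028 m and horizontal distance between nozzle_l_center and pin_l below 0.012 m and z of nozzle_l_center in the frame of pin_l between 0.024 and 0.032 m and horizontal distance between nozzle_xl_center and pin_xl below 0.012 m and z of nozzle_xl_center in the frame of pin_xl between 0.028 and 0.036 m); the robot touches nothing.
It also fails if it takes over 102 s, if anything falls off the work surface, if the arm or the gripper's body presses on something with over 40 N, if the wrist force passes 120 N, or if a joint passes its speed limit or range.

## Working session

There is one attempt and no reset: what is moved stays moved. The work goes in short steps, Python scripts to look and compute and a tool call to move; the robot and the scene stay as the last step left them, time stands still between calls to the robot, and variables do not carry over. Pictures are saved under pics/ and viewed, at most 14 in all, crops included, and the job is handed in when it is done.

Besides the shell and the picture viewer there is one more tool, called after "Emit:" by a JSON object that holds its "name" and its "arguments", one argument or row to a line. carry_out: Moves the arm, as the interface text tells. Its arguments: {"type":"object","properties":{"series":{"type":"array"},"force":{"type":"number"}},"required":["series"]}

```bash
mkdir -p pics; ls; python3 - <<'E'
from cell import robot
import cv2,numpy as np
o=robot.get_obs()
print(o['time'],o['ee_pos'],o['eef_rot'],o['finger_gap'],robot.hold_point_z)
for n in('side','top'):
    p,d=robot.grab_frame(n); cv2.imwrite(f'pics/{n}0.png',p[:,:,::-1]); np.savez(f'{n}0.npz',p=p,d=d)
    print(n,robot.get_calibration(n))
E
```

```text
pics
0.0 [0.15738781 0.55245689 0.23038203] [-3.12100930e-04  1.38430286e-01  9.90371776e-01 -8.38552660e-04] 0.9983057021969569 0.0187
side {'fov_y': 54.944161416495255, 'cx': 256.6133217337215, 'cy': 195.39192447934877, 'world_from_camera': array([[ 9.99748403e-01, -1.34102652e-02,  1.79804072e-02,
         5.08572077e-01],
       [-2.24166009e-02, -5.69053139e-01,  8.21995147e-01,
        -7.45328395e-01],
       [-7.91365823e-04, -8.22191395e-01, -5.69210579e-01,
         5.95231559e-01],
       [ 0.00000000e+00,  0.00000000e+00,  0.00000000e+00,
         1.00000000e+00]])}
top {'fov_y': 42.698193966241085, 'cx': 258.0927911889658, 'cy': 191.72323354279843, 'world_from_camera': array([[ 0.3406267 , -0.91047611,  0.23453508,  0.16763343],
       [-0.94017814, -0.32820453,  0.09136112, -0.12664742],
       [-0.00620665, -0.25162479, -0.96780496,  1.50928262],
       [ 0.        ,  0.        ,  0.        ,  1.        ]])}
```

View pics/top0.png

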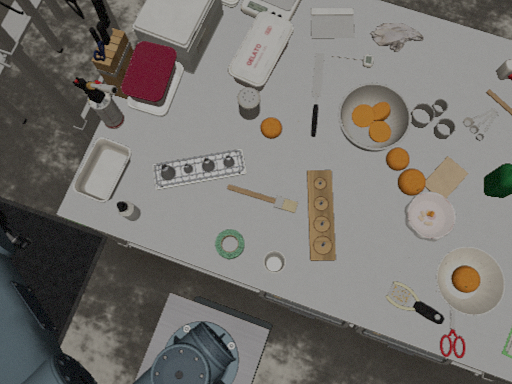

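View pics/side0.png

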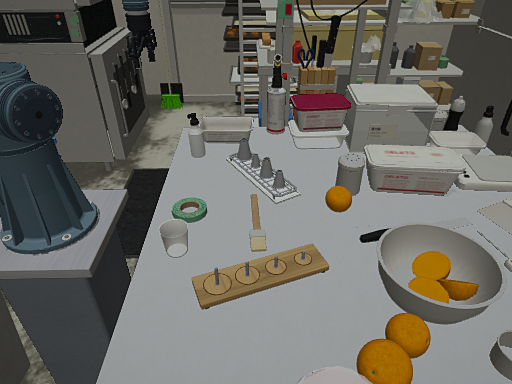

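The top view shows the rack with its nozzles near (168,172), (188,169), (208,165) and (229,161). The block is centred near (321,215), with its widest ring at (322,246), so the tall end is nearest the robot. The side view shows the rack's nozzles from (243,150) to (279,180), with the largest at the far end, and the pins from (217,275) tallest to (303,255) shortest.

```bash
cat > h.py <<'E'
import numpy as np,cv2
from cell import robot
def ray(n,uv):
    c=robot.get_calibration(n);T=c['world_from_camera'];f=192/np.tan(np.radians(c['fov_y']/2))
    uv=np.atleast_2d(np.asarray(uv,float))
    d=np.c_[(uv[:,0]-c['cx'])/f,(uv[:,1]-c['cy'])/f,np.ones(len(uv))]
    return T[:3,3],d@T[:3,:3].T
def onz(n,uv,z):
    o,d=ray(n,uv);return o+d*((z-o[2])/d[:,2])[:,None]
def proj(n,P):
    c=robot.get_calibration(n);T=c['world_from_camera'];f=192/np.tan(np.radians(c['fov_y']/2))
    q=(np.atleast_2d(P)-T[:3,3])@T[:3,:3];return q[:,:2]/q[:,2:]*f+[c['cx'],c['cy']]
E
python3 - <<'E'
from h import *
S=np.load('side0.npz');T=np.load('top0.npz')
# crops
a=cv2.resize(T['p'][140:270,145:345],None,fx=4,fy=4,interpolation=cv2.INTER_CUBIC);cv2.imwrite('pics/topc.png',a[:,:,::-1])
a=cv2.resize(S['p'][130:305,180:340],None,fx=3.4,fy=3.4,interpolation=cv2.INTER_CUBIC);cv2.imwrite('pics/sidec.png',a[:,:,::-1])
for n,I,box in(('top',T,(295,160,350,270)),('side',S,(180,235,340,310))):
    x0,y0,x1,y1=box
    p=I['p'][y0:y1,x0:x1]; h=cv2.cvtColor(p,cv2.COLOR_RGB2HSV)
    m=((h[...,1]>70)&(h[...,2]>60)).astype(np.uint8)
    m=cv2.morphologyEx(m,cv2.MORPH_CLOSE,np.ones((5,5)))
    c=max(cv2.findContours(m,0,1)[0],key=cv2.contourArea)[:,0]+[x0,y0]
    w=onz(n,c,0.02)[:,:2].astype(np.float32)
    print(n,'block',cv2.minAreaRect(w*1000))
# depth point cloud heights of block and rack from top
for n,I in(('top',T),('side',S)):
    v,u=np.mgrid[0:384,0:512]; o,d=ray(n,np.c_[u.ravel(),v.ravel()])
    P=(o+d*I['d'].ravel()[:,None]).reshape(384,512,3); np.save(n+'P.npy',P)
    pts=dict(top=[(168,172),(188,169),(208,165),(229,161),(320,193),(322,260),(280,150)],side=[(243,142),(255,156),(266,160),(279,173),(260,280),(300,220)])[n]
    for p in pts: print(n,p,P[p[1],p[0]].round(3))
E
```

```text
top block ((527.5079956054688, -192.03738403320312), (284.3486633300781, 76.89066314697266), 20.430709838867188)
side block ((532.4166259765625, -202.10365295410156), (285.7726135253906, 89.50044250488281), 20.592647552490234)
top (168, 172) [0.481 0.289 0.074]
top (188, 169) [0.516 0.241 0.049]
top (208, 165) [0.546 0.184 0.063]
top (229, 161) [0.582 0.13  0.054]
top (320, 193) [ 0.592 -0.17   0.015]
top (322, 260) [ 0.395 -0.241  0.009]
top (280, 150) [ 0.692 -0.003 -0.008]
side (243, 142) [0.489 0.286 0.082]
side (255, 156) [0.525 0.24  0.058]
side (266, 160) [0.556 0.179 0.078]
side (279, 173) [0.59  0.127 0.065]
side (260, 280) [ 0.527 -0.221  0.021]
side (300, 220) [ 0.637  0.001 -0.001]
```

View pics/topc.png

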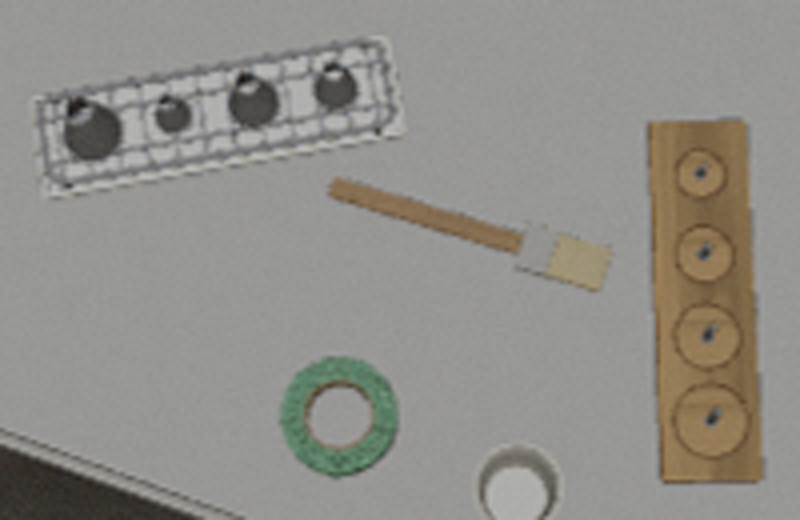

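View pics/sidec.png

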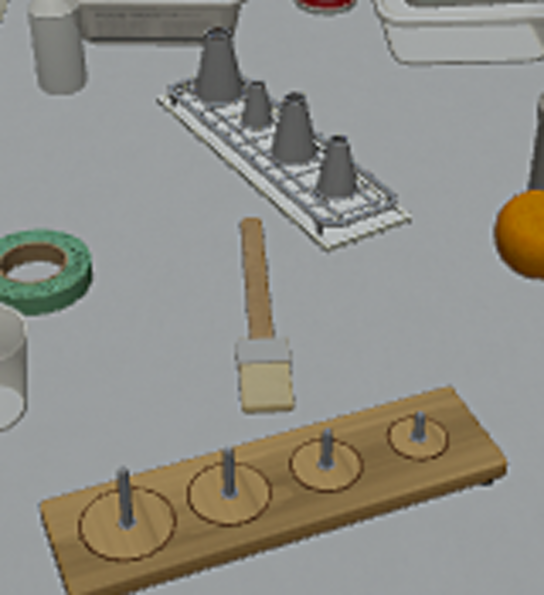

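The crops give the rack order, from the far end: XL, S, L, M. The pins run small to tall toward the robot. Next I compare both views for the tips and rings.

```bash
python3 - <<'E'
from h import *
tc=lambda L:[(145+(x+.5)/4-.5,140+(y+.5)/4-.5) for x,y in L]
sc=lambda L:[(180+(x+.5)/3.4-.5,130+(y+.5)/3.4-.5) for x,y in L]
print('rings top',onz('top',tc([(701,174),(705,254),(708,336),(712,420)]),.02).round(4))
print('rings side',onz('side',sc([(418,437),(326,464),(229,493),(127,524)]),.02).round(4))
a=np.radians(20.43);y=-np.array([np.cos(a),np.sin(a)]);c=np.array([.5275,-.192])
print('block rect pins',[(c+y*k).round(4) for k in(-.0975,-.0325,.0325,.0975)])
hs=[.084,.060,.076,.068]
st=sc([(217,35),(257,87),(295,98),(338,141)]);tt=tc([(77,108),(163,99),(241,80),(330,70)])
for i,h in enumerate(hs): print('tip',h,onz('side',st[i],h)[0].round(4),onz('top',tt[i],h)[0].round(4))
# tray rectangle
for n,box in(('top',(150,145,250,192)),('side',(220,130,310,210))):
    I=np.load(n+'0.npz')['p'];x0,y0,x1,y1=box
    g=cv2.cvtColor(I,cv2.COLOR_RGB2GRAY)[y0:y1,x0:x1]; print(np.median(g))
    m=(g>np.median(g)+22).astype(np.uint8);m=cv2.morphologyEx(m,cv2.MORPH_CLOSE,np.ones((5,5)))
    k=max(cv2.findContours(m,0,1)[0],key=cv2.contourArea)[:,0]+[x0,y0]
    print(n,'tray',cv2.minAreaRect(1000*onz(n,k,0.004)[:,:2].astype(np.float32)))
E
```

```text
rings top [[ 0.6207 -0.1593  0.02  ]
 [ 0.5603 -0.1823  0.02  ]
 [ 0.4995 -0.2046  0.02  ]
 [ 0.4387 -0.2276  0.02  ]]
rings side [[ 0.6223 -0.1593  0.02  ]
 [ 0.5613 -0.1819  0.02  ]
 [ 0.5001 -0.205   0.02  ]
 [ 0.4391 -0.2284  0.02  ]]
block rect pins [array([ 0.6189, -0.158 ]), array([ 0.558 , -0.1807]), array([ 0.497 , -0.2033]), array([ 0.4361, -0.226 ])]
tip 0.084 [0.4907 0.2964 0.084 ] [0.49   0.3044 0.084 ]
tip 0.06 [0.5261 0.2408 0.06  ] [0.5248 0.2518 0.06  ]
tip 0.076 [0.5575 0.1911 0.076 ] [0.5553 0.197  0.076 ]
tip 0.068 [0.5901 0.1327 0.068 ] [0.5883 0.137  0.068 ]
151.0
top tray ((537.8021240234375, 216.26815795898438), (74.80721282958984, 279.6204528808594), 30.304014205932617)
157.0
side tray ((540.8993530273438, 221.3240203857422), (84.20791625976562, 290.5887756347656), 30.672584533691406)
```

```bash
python3 - <<'E'
from h import *
D={'XL':(.048,.022,.064,(243,145),(168,172)),'S':(.030,.014,.040,(255,160),(188,169)),'L':(.042,.019,.056,(266,166),(208,165)),'M':(.036,.016,.048,(279,178),(229,161))}
for n,j in(('side',3),('top',4)):
    I=np.load(n+'0.npz')['p'];K=6
    g=cv2.resize(cv2.cvtColor(I,cv2.COLOR_RGB2GRAY),None,fx=K,fy=K,interpolation=cv2.INTER_CUBIC)
    m=(g<(118 if n=='side' else 105)).astype(np.uint8);m=cv2.morphologyEx(m,cv2.MORPH_OPEN,cv2.getStructuringElement(2,(23,23)))
    _,lab,st,cen=cv2.connectedComponentsWithStats(m)
    for k,v in D.items():
        w1,w2,h=v[:3];zc=.02+h*(w1+2*w2)/(3*(w1+w2))
        cx,cy=v[j];best=min(range(1,len(cen)),key=lambda i:np.hypot(*(cen[i]/K-[cx,cy])))
        c=(cen[best]+.5)/K-.5; print(n,k,c.round(1),(st[best]/K).round(1),onz(n,c,zc)[0].round(4))
        x,y,w,hh,_=st[best]
    if n=='side':
        a=cv2.cvtColor(g,cv2.COLOR_GRAY2BGR);cs=cv2.findContours(m,0,1)[0];cv2.drawContours(a,cs,-1,(0,0,255),1)
        cv2.imwrite('pics/cs.png',a[130*K:205*K,220*K:310*K])
    else:
        a=cv2.cvtColor(g,cv2.COLOR_GRAY2BGR);cs=cv2.findContours(m,0,1)[0];cv2.drawContours(a,cs,-1,(0,0,255),1)
        cv2.imwrite('pics/ct.png',a[145*K:195*K,150*K:250*K])
a=cv2.imread('pics/cs.png');b=cv2.imread('pics/ct.png');W=max(a.shape[1],b.shape[1])
p=lambda q:cv2.copyMakeBorder(q,0,0,0,W-q.shape[1],0)
cv2.imwrite('pics/mask.png',cv2.resize(np.vstack([p(a),p(b)]),None,fx=.79,fy=.79))
E
```

```text
side XL [233.2 143.3] [ 200.3  131.3   60.    37.  5180.3] [0.4559 0.3461 0.048 ]
side S [265.9 169.5] [ 259.7  159.    13.8   19.8 1202.5] [0.5566 0.1938 0.0376]
side L [265.9 169.5] [ 259.7  159.    13.8   19.8 1202.5] [0.556  0.1822 0.0445]
side M [278.6 180.5] [272.3 171.7  13.   17.  966.2] [0.5894 0.1267 0.0409]
top XL [168.2 173.4] [161.  166.5  14.5  13.7 834.5] [0.4822 0.2939 0.048 ]
top S [188.2 169.1] [184.2 165.7   8.5   7.5 279.5] [0.5187 0.2435 0.0376]
top L [208.2 166.1] [202.2 160.5  12.5  11.8 609.8] [0.5474 0.1864 0.0445]
top M [228.5 162.6] [223.7 158.7  10.7   9.  421.3] [0.5808 0.1314 0.0409]
```

View pics/mask.png

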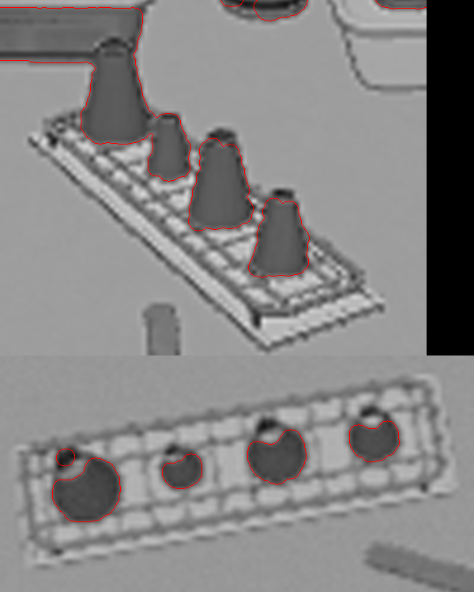

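The masks miss the tips, which are shaded, but the foot edges are clean. I fit each foot circle (z = 0.02, known radius) to its edges in both views.

```bash
python3 - <<'E'
from h import *
from scipy.optimize import least_squares
t=np.linspace(0,2*np.pi,721)
def circ(n,c,r): return proj(n,np.c_[c[0]+r*np.cos(t),c[1]+r*np.sin(t),np.full(721,.02)])
# side: ulo,uhi,bottom ; top: right,bottom
D={'XL':(.024,(236.9,251.6,160.6),(161+14.5,166.5+13.7)),'S':(.015,(251.2,260.1,168.2),(184.2+8.5,165.7+7.5)),
'L':(.021,(259.7,273.5,178.8),(202.2+12.5,160.5+11.8)),'M':(.018,(272.3,285.3,188.7),(223.7+10.7,158.7+9))}
X={}
for k,(r,s,p) in D.items():
    def fs(c):
        q=circ('side',c,r);return[(q[:,0].min()+q[:,0].max())/2-(s[0]+s[1])/2+.5,q[:,1].max()-s[2]+.5]
    def ft(c):
        q=circ('top',c,r);return[q[:,0].max()-p[0]+.5,q[:,1].max()-p[1]+.5]
    a=least_squares(fs,[.54,.22]).x;b=least_squares(ft,[.54,.22]).x;X[k]=(a+b)/2
    q=circ('side',a,r);print(k,a.round(4),b.round(4),'width',np.ptp(q[:,0]).round(1),s[1]-s[0])
P=np.array([X[k] for k in('M','L','S','XL')]);c=P.mean(0);u=np.linalg.svd(P-c)[2][0];u*=np.sign(u[1])
print('centre',c.round(4),np.degrees(np.arctan2(u[1],u[0])).round(1),((P-c)@u).round(4),((P-c)@[u[1],-u[0]]).round(4))
E
```

```text
XL [0.4902 0.3072] [0.4905 0.3058] width 14.9 14.699999999999989
S [0.5259 0.2497] [0.5251 0.2512] width 9.7 8.900000000000034
L [0.5574 0.1937] [0.5552 0.1943] width 14.1 13.800000000000011
M [0.5898 0.1375] [0.5889 0.1369] width 12.6 13.0
centre [0.5404 0.222 ] 120.2 [-0.098  -0.0322  0.0321  0.0981] [-0.0003 -0.0003  0.0014 -0.0008]
```

```bash
cat >> h.py <<'E'
from scipy.spatial.transform import Rotation as R
# tool xy at yaw: closing dir y=(cos,sin)
G={'XL':(.4903,.3065),'S':(.5255,.2505),'L':(.5563,.194),'M':(.5893,.1372)}
PIN={'S':(.6215,-.1593),'M':(.5608,-.1821),'L':(.4998,-.2048),'XL':(.4389,-.228)}
ZG={'S':.029,'M':.034,'L':.038,'XL':.042}
def step(p,yaw,q):
    "yaw of tool y, deg; pose p -> q=(x,y,z,yaw): turn deg, shift cm"
    w=np.radians(yaw);ty=np.array([np.cos(w),np.sin(w),0]);tz=np.array([0,0,-1.]);tx=np.cross(ty,tz)
    d=np.array(q[:3])-p;return -(q[3]-yaw),[round(100*float(d@a),2) for a in(tx,ty,tz)]
def now():
    o=robot.get_obs();w,x,y,z=o['eef_rot'];M=R.from_quat([x,y,z,w]).as_matrix()
    return o['ee_pos'],np.degrees(np.arctan2(M[1,1],M[0,1])),o
E
python3 - <<'E'
from h import *
p,yaw,o=now();print(p,yaw)
print('to XL hover',step(p,yaw,(*G['XL'],.15,30.4)))
for k in G: 
    a=(*G[k],.15);print(k,'hover->pin hover',step(np.array(a),30.4,(*PIN[k],.15,110.6)))
ks=['XL','L','M','S']
for a,b in zip(ks,ks[1:]): print(a,'pin->',b,step(np.array((*PIN[a],.15)),110.6,(*G[b],.15,30.4)))
E
```

```text
[0.1574493  0.55251151 0.23047869] 74.08096341876247
to XL hover (np.float64(43.68096341876247), [-38.76, -14.53, 8.05])
XL hover->pin hover (-80.19999999999999, [-43.5, -31.48, 0.0])
S hover->pin hover (-80.19999999999999, [-40.2, -12.46, 0.0])
L hover->pin hover (-80.19999999999999, [-31.54, -25.05, 0.0])
M hover->pin hover (-80.19999999999999, [-26.1, -18.62, 0.0])
XL pin-> L (80.19999999999999, [-25.84, 35.37, 0.0])
L pin-> M (80.19999999999999, [-20.41, 28.86, 0.0])
M pin-> S (80.19999999999999, [-11.92, 41.74, 0.0])
```

Emit:
{"name": "carry_out", "arguments": {
  "series": [
    [0,0,43.7,-38.8,-14.5,0,0],
    [0,0,43.7,-38.8,-14.5,0,0],
    [0,0,43.7,-38.8,-14.5,0,0],
    [0,0,43.7,-38.8,-14.5,0,0],
    [0,0,43.7,-38.8,-14.5,0,0],
    [0,0,43.7,-38.8,-14.5,0,0],
    [0,0,43.7,-38.8,-14.5,0,0],
    [0,0,43.7,-38.8,-14.5,0,0]
  ],
  "force": 40
}}

```text
time: 0.9
ee_pos: [0.4808, 0.314, 0.231]
eef_rot: [-0.0, 0.497, 0.868, -0.0]
ft_force: [-0.8, -0.2, 0.5]
finger_gap: 1.0
grasp_force: 0.0
```

Emit:
{"name": "carry_out", "arguments": {
  "series": [
    [0,0,0,0,0,1,0],
    [0,0,0,0,0,1,0],
    [0,0,0,0,0,1,0],
    [0,0,0,0,0,1,0]
  ]
}}

```text
time: 1.3
ee_pos: [0.4785, 0.3166, 0.2214]
eef_rot: [-0.0, 0.496, 0.868, -0.0]
ft_force: [-0.2, 0.2, 1.1]
finger_gap: 1.0
grasp_force: 0.0
```

```bash
python3 - <<'E'
from h import *
p,yaw,o=now();print(o['time'],p,yaw)
print(step(p,yaw,(*G['XL'],ZG['XL'],30.4)))
p,d=robot.grab_frame('side');cv2.imwrite('pics/s1.png',cv2.resize(p[40:240,150:350],None,fx=3,fy=3)[:,:,::-1])
E
```

```text
1.3 [0.47851695 0.31660322 0.22141532] 30.494776258833976
(np.float64(0.09477625883397778), [-1.47, 0.5, 17.94])
```

View pics/s1.png

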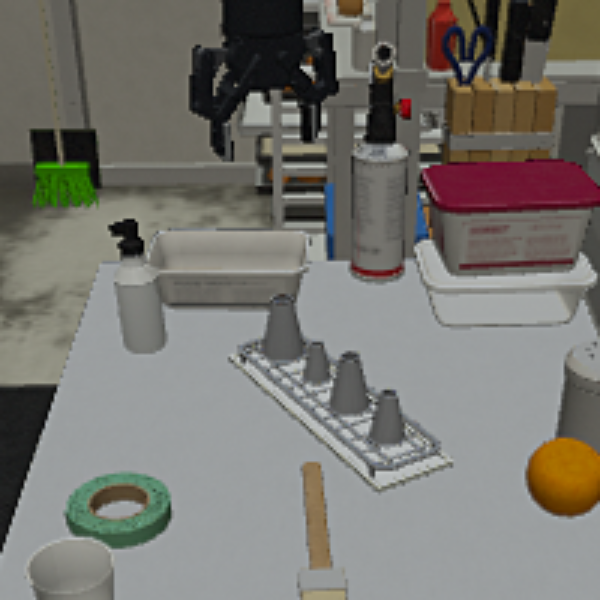

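The picture shows the open gripper above the rack and the path clear. XL stands at about (283,328) in the crop. The first move stopped 13 mm short, so I correct that first and then go down.

Emit:
{"name": "carry_out", "arguments": {
  "series": [
    [0,0,0.1,-1.5,0.5,0,0],
    [0,0,0.1,-1.5,0.5,5,0],
    [0,0,0.1,-1.5,0.5,9,0],
    [0,0,0.1,-1.5,0.5,10,0],
    [0,0,0.1,-1.5,0.5,10,0],
    [0,0,0.1,-1.5,0.5,10,0]
  ]
}}

```text
time: 1.95
ee_pos: [0.4929, 0.3056, 0.1233]
eef_rot: [0.001, 0.498, 0.867, 0.001]
ft_force: [0.6, 0.1, 0.3]
finger_gap: 1.005
grasp_force: 0.0
```

```bash
python3 - <<'E'
from h import *
p,yaw,o=now();print(o['time'],p,yaw)
print(step(p,yaw,(*G['XL'],ZG['XL'],30.4)))
E
```

```text
1.95 [0.49293319 0.30561686 0.12326936] 30.29821353800562
(np.float64(-0.10178646199437935), [0.21, -0.18, 8.13])
```

Emit:
{"name": "carry_out", "arguments": {
  "series": [
    [0,0,0,0.2,-0.2,0,0],
    [0,0,0,0.2,-0.2,3,0],
    [0,0,0,0.2,-0.2,6,0],
    [0,0,0,0.2,-0.2,8.1,0],
    [0,0,0,0.2,-0.2,8.1,0],
    [0,0,0,0.2,-0.2,8.1,0],
    [0,0,0,0.2,-0.2,8.1,0]
  ]
}}

```text
time: 2.65
ee_pos: [0.4905, 0.3066, 0.0427]
eef_rot: [0.001, 0.498, 0.867, 0.002]
ft_force: [0.4, -0.5, 0.8]
finger_gap: 1.001
grasp_force: 0.0
```

```bash
python3 - <<'E'
from h import *
p,yaw,o=now();print(o['time'],p,yaw,o['ft_force'])
print(step(p,yaw,(*G['XL'],ZG['XL'],30.4)))
p,d=robot.grab_frame('side');cv2.imwrite('pics/s2.png',cv2.resize(p[60:220,180:340],None,fx=3.7,fy=3.7)[:,:,::-1])
E
```

```text
2.65 [0.49047013 0.30659958 0.0426783 ] 30.292038170032004 [ 0.44617841 -0.46612994  0.82000512]
(np.float64(-0.1079618299679943), [-0.0, -0.02, 0.07])
```

View pics/s2.png

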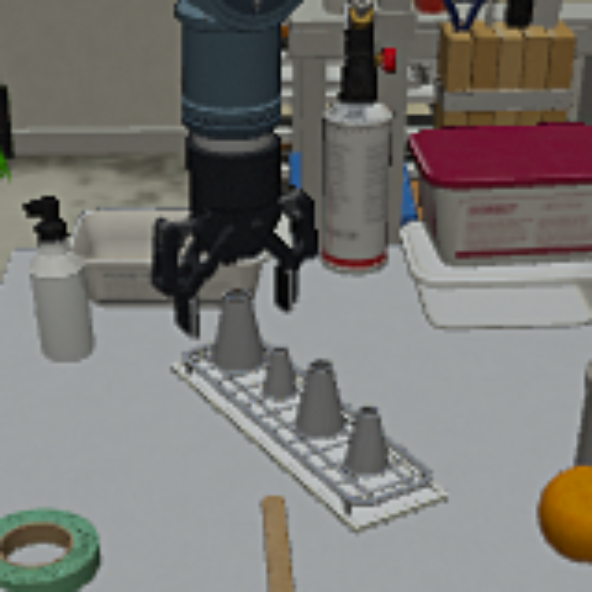

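The open fingers straddle XL at about (238,330) in the crop and it has not been disturbed. I close the gripper.

Emit:
{"name": "carry_out", "arguments": {
  "series": [
    [0,0,0,0,0,0,255],
    [0,0,0,0,0,0,255],
    [0,0,0,0,0,0,255],
    [0,0,0,0,0,0,255],
    [0,0,0,0,0,0,255],
    [0,0,0,0,0,0,255],
    [0,0,0,0,0,0,255],
    [0,0,0,0,0,0,255]
  ],
  "force": 40
}}

```text
time: 3.5
ee_pos: [0.4891, 0.306, 0.0409]
eef_rot: [0.0, 0.498, 0.867, 0.0]
ft_force: [-0.8, 0.5, 5.8]
finger_gap: 0.414
grasp_force: 39.3
```

Emit:
{"name": "carry_out", "arguments": {
  "series": [
    [0,0,0,0,0,-1,255],
    [0,0,0,0,0,-2,255],
    [0,0,0,0,0,-3,255],
    [0,0,0,0,0,-3,255],
    [0,0,0,0,0,-3,255]
  ]
}}

```text
time: 4.0
ee_pos: [0.489, 0.306, 0.0708]
eef_rot: [0.0, 0.498, 0.867, 0.0]
ft_force: [0.6, -0.1, -0.7]
finger_gap: 0.41
grasp_force: 39.3
```

```bash
python3 - <<'E'
from h import *
p,yaw,o=now();print(o['time'],p,yaw,o['ft_force'],o['finger_gap'])
p,d=robot.grab_frame('side');cv2.imwrite('pics/s3.png',cv2.resize(p[60:220,180:340],None,fx=3.7,fy=3.7)[:,:,::-1])
E
```

```text
4.0 [0.48903345 0.30596443 0.07079842] 30.282940746655715 [ 0.59648458 -0.06914311 -0.65183532] 0.40968522824214404
```

View pics/s3.png

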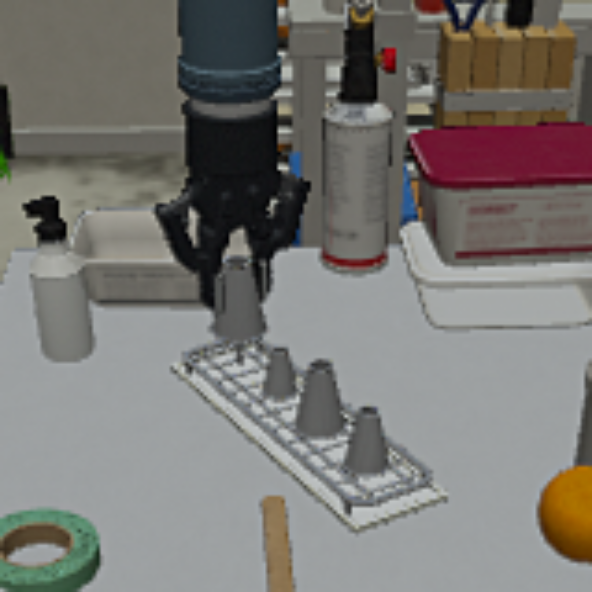

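XL hangs upright in the fingers at about (240,300) in the crop, clear of its loop. I raise it and carry it across.

Emit:
{"name": "carry_out", "arguments": {
  "series": [
    [0,0,0,0,0,-5,255],
    [0,0,0,0,0,-10,255],
    [0,0,-8,-4,-3,-11,255],
    [0,0,-80.2,-43.5,-31.5,-11,255],
    [0,0,-80.2,-43.5,-31.5,-11,255],
    [0,0,-80.2,-43.5,-31.5,-11,255],
    [0,0,-80.2,-43.5,-31.5,-11,255],
    [0,0,-80.2,-43.5,-31.5,-11,255]
  ]
}}

```text
time: 4.85
ee_pos: [0.4625, 0.0378, 0.1799]
eef_rot: [-0.0, 0.121, 0.993, 0.0]
ft_force: [0.6, -0.9, 0.1]
finger_gap: 0.415
grasp_force: 39.6
```

```bash
python3 - <<'E'
from h import *
p,yaw,o=now();print(o['time'],p,yaw,o['finger_gap'])
print(step(p,yaw,(*PIN['XL'],.18,110.6)))
E
```

```text
4.85 [0.46246858 0.03775119 0.1799462 ] 76.11588053965802 0.41522612360423644
(np.float64(-34.48411946034197), [-4.09, -26.36, -0.01])
```

Emit:
{"name": "carry_out", "arguments": {
  "series": [
    [0,0,-34.5,-4.1,-26.4,0,255],
    [0,0,-34.5,-4.1,-26.4,0,255],
    [0,0,-34.5,-4.1,-26.4,0,255],
    [0,0,-34.5,-4.1,-26.4,0,255],
    [0,0,-34.5,-4.1,-26.4,0,255],
    [0,0,-34.5,-4.1,-26.4,0,255],
    [0,0,-34.5,-4.1,-26.4,0,255],
    [0,0,-34.5,-4.1,-26.4,0,255]
  ]
}}

```text
time: 5.65
ee_pos: [0.4376, -0.2272, 0.1796]
eef_rot: [-0.0, -0.175, 0.985, 0.001]
ft_force: [-0.9, 0.0, 0.6]
finger_gap: 0.413
grasp_force: 39.6
```

Emit:
{"name": "carry_out", "arguments": {
  "series": [
    [0,0,0,0,0,0,255],
    [0,0,0,0,0,0,255]
  ]
}}

```text
time: 5.85
ee_pos: [0.4383, -0.2251, 0.18]
eef_rot: [-0.0, -0.177, 0.984, 0.0]
ft_force: [-0.3, 0.3, -0.4]
finger_gap: 0.416
grasp_force: 39.6
```

```bash
python3 - <<'E'
from h import *
p,yaw,o=now();print(o['time'],p,yaw,o['finger_gap'])
print(step(p,yaw,(*PIN['XL'],.095,110.6)))
E
```

```text
5.85 [ 0.43833485 -0.22514683  0.18000117] 110.4088733074516 0.41609756943544307
(np.float64(-0.19112669254839432), [0.05, -0.29, 8.5])
```

Emit:
{"name": "carry_out", "arguments": {
  "series": [
    [0,0,0,0.1,-0.3,3,255],
    [0,0,0,0.1,-0.3,6,255],
    [0,0,0,0.1,-0.3,8.5,255],
    [0,0,0,0.1,-0.3,8.5,255],
    [0,0,0,0.1,-0.3,8.5,255]
  ]
}}

```text
time: 6.35
ee_pos: [0.4386, -0.229, 0.0956]
eef_rot: [-0.0, -0.177, 0.984, 0.0]
ft_force: [0.1, -1.2, -0.1]
finger_gap: 0.414
grasp_force: 39.6
```

```bash
python3 - <<'E'
from h import *
p,yaw,o=now();print(o['time'],p,yaw,o['finger_gap'])
print(step(p,yaw,(*PIN['XL'],.042,110.6)))
p,d=robot.grab_frame('side');cv2.imwrite('pics/s4.png',cv2.resize(p[130:320,160:350],None,fx=3.1,fy=3.1)[:,:,::-1])
E
```

```text
6.35 [ 0.43860771 -0.22895785  0.09562468] 110.39209892879856 0.41369240704130555
(np.float64(-0.20790107120143375), [-0.06, 0.08, 5.36])
```

View pics/s4.png

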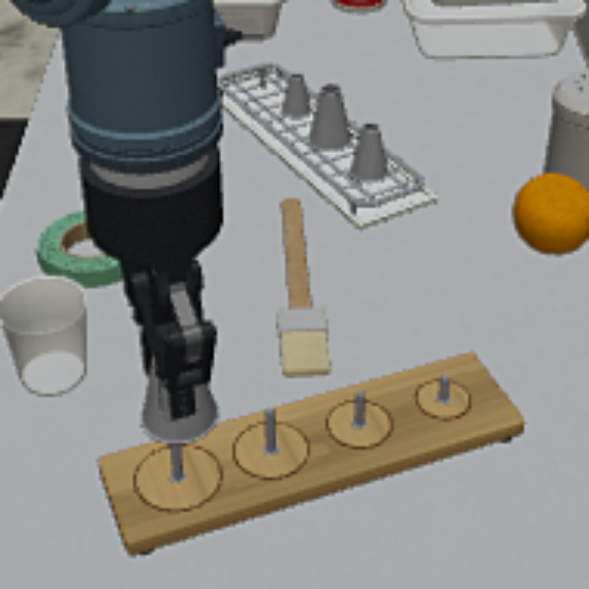

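XL hangs just above its pin: nozzle at x≈180 and pin at x≈177 in the crop. I lower it.

Emit:
{"name": "carry_out", "arguments": {
  "series": [
    [0,0,0,0,0,1.5,255],
    [0,0,0,0,0,3,255],
    [0,0,0,0,0,4.5,255],
    [0,0,0,0,0,5.4,255],
    [0,0,0,0,0,5.4,255],
    [0,0,0,0,0,5.4,255]
  ]
}}

```text
time: 7.0
ee_pos: [0.439, -0.2303, 0.0424]
eef_rot: [0.0, -0.176, 0.984, -0.001]
ft_force: [-0.3, -0.2, -0.4]
finger_gap: 0.417
grasp_force: 39.6
```

Emit:
{"name": "carry_out", "arguments": {
  "series": [
    [0,0,0,0,0,0,0],
    [0,0,0,0,0,0,0],
    [0,0,0,0,0,0,0],
    [0,0,0,0,0,0,0],
    [0,0,0,0,0,0,0],
    [0,0,0,0,0,0,0],
    [0,0,0,0,0,-4,0],
    [0,0,0,0,0,-8,0]
  ]
}}

```text
time: 7.8
ee_pos: [0.4372, -0.2289, 0.1209]
eef_rot: [-0.001, -0.176, 0.984, 0.002]
ft_force: [0.8, -0.2, 0.7]
finger_gap: 1.002
grasp_force: 0.0
```

Emit:
{"name": "carry_out", "arguments": {
  "series": [
    [0,0,0,0,0,-5,0],
    [0,0,0,0,0,-6,0],
    [0,0,0,0,0,-6,0]
  ]
}}

```text
time: 8.1
ee_pos: [0.4397, -0.231, 0.1838]
eef_rot: [0.002, -0.176, 0.984, -0.002]
ft_force: [-0.4, -0.1, -0.5]
finger_gap: 0.999
grasp_force: 0.0
```

```bash
python3 - <<'E'
from h import *
p,yaw,o=now();print(o['time'],p,yaw,o['finger_gap'])
print(step(p,yaw,(*G['L'],.18,30.4)))
p,d=robot.grab_frame('side');cv2.imwrite('pics/s5.png',cv2.resize(p[130:320,160:350],None,fx=3.1,fy=3.1)[:,:,::-1])
E
```

```text
8.1 [ 0.43968271 -0.23100281  0.18381664] 110.30412224098576 0.9994985132622689
(np.float64(79.90412224098577), [-25.68, 35.81, 0.38])
```

View pics/s5.png

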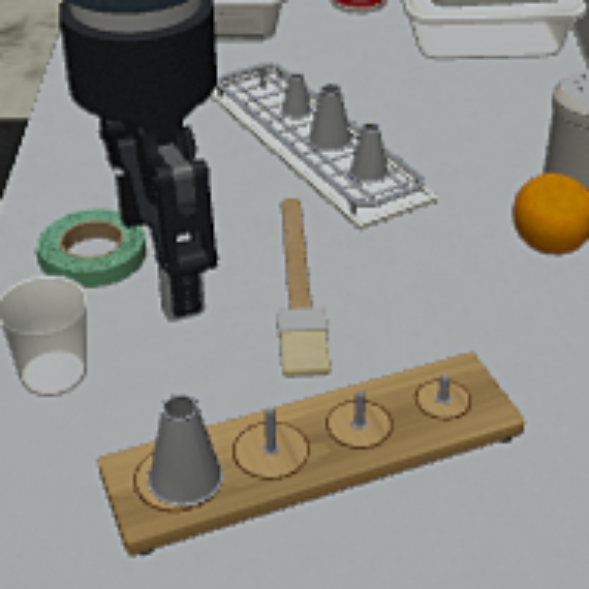

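XL stands upright on its pin, with the foot about 4 mm toward +x of the ring centre, within tolerance. I measure this offset to correct the next placements.

```bash
python3 - <<'E'
from h import *
for n,c0 in(('side',(219,285)),('top',(322,245))):
    p,d=robot.grab_frame(n);K=6
    h=cv2.resize(cv2.cvtColor(p,cv2.COLOR_RGB2HSV),None,fx=K,fy=K,interpolation=cv2.INTER_LINEAR)
    m=(h[...,1]<55).astype(np.uint8)
    pt=proj(n,(*PIN['XL'],.04))[0]*K
    m=cv2.morphologyEx(m,cv2.MORPH_OPEN,cv2.getStructuringElement(2,(13,13)))
    x,y=pt.astype(int); M=np.zeros_like(m);M[y-110:y+110,x-70:x+70]=m[y-110:y+110,x-70:x+70]
    _,lab,st,cen=cv2.connectedComponentsWithStats(M);i=lab[y,x];b=st[i]/K
    print(n,pt/K,i,b.round(1))
    t=np.linspace(0,6.283,721)
    q=proj(n,np.c_[PIN['XL'][0]+.024*np.cos(t),PIN['XL'][1]+.024*np.sin(t),np.full(721,.02)])
    print(' expected if centred: u',q[:,0].min().round(1),q[:,0].max().round(1),'vmax',q[:,1].max().round(1),' seen',b[0]-.5,b[0]+b[2]-.5,b[1]+b[3]-.5)
    J=(onz(n,[pt/K+[1,0]],.02)-onz(n,[pt/K],.02))[0,:2],(onz(n,[pt/K+[0,1]],.02)-onz(n,[pt/K],.02))[0,:2];print(' m per px u,v',J)
    cv2.imwrite(f'pics/{n}6.png',p[:,:,::-1])
E
```

```text
side [216.28909759 276.75381912] 1 [ 204.5  258.3   23.3   34.5 4149. ]
 expected if centred: u 205.0 228.7 vmax 292.9  seen 204.0 227.33333333333334 292.3333333333333
 m per px u,v (array([ 2.07591934e-03, -4.80730407e-05]), array([ 0.00018581, -0.00276382]))
top [323.57552982 243.62465803] 5 [ 311.8  233.7   23.3   28.2 2130.8]
 expected if centred: u 314.9 330.7 vmax 252.5  seen 311.3333333333333 334.66666666666663 261.3333333333333
 m per px u,v (array([ 0.00103419, -0.00286284]), array([-0.00291373, -0.00094649]))
```

```bash
python3 - <<'E'
from h import *
from scipy.optimize import least_squares
t=np.linspace(0,2*np.pi,721)
def fit(u,v,z,r=.024):
    def f(c):
        q=proj('side',np.c_[c[0]+r*np.cos(t),c[1]+r*np.sin(t),np.full(721,z)]);return[(q[:,0].min()+q[:,0].max())/2-u,q[:,1].max()-v]
    return least_squares(f,[.45,-.2]).x.round(4)
print('before lowering',fit(160+180/3.1-.3,130+441/3.1-.3,.0747))
print('after',fit(160+185.5/3.1-.3,130+505/3.1-.3,.02))
print('in hand at rack s3',fit(180+240.5/3.7-.3,60+340/3.7-.3,.05), 'tcp .489 .306')
E
python3 - <<'E'
import cv2
a=cv2.imread('pics/top6.png')
cv2.imwrite('pics/top6c.png',cv2.resize(a[150:270,150:350],None,fx=4,fy=4,interpolation=cv2.INTER_CUBIC))
E
```

```text
before lowering [ 0.4438 -0.2242]
after [ 0.4443 -0.2274]
in hand at rack s3 [0.4938 0.3078] tcp .489 .306
```

View pics/top6c.png

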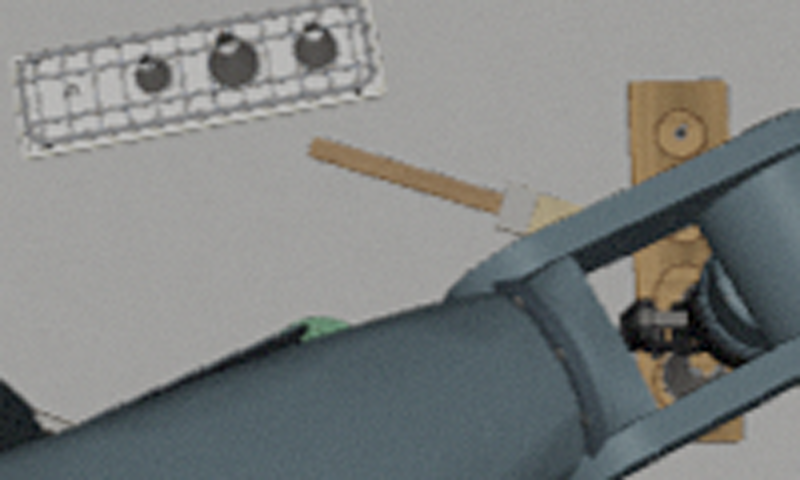

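XL's offset is the same in world axes at both places, about +5 mm in x between camera and arm. I subtract it from every target from here on. XL itself is 5 mm off with 12 mm allowed, so it stays. L is next.

```bash
cat >> h.py <<'E'
for D in(G,PIN):
    for k in D: D[k]=(D[k][0]-.005,D[k][1]-.001)
E
python3 - <<'E'
from h import *
p,yaw,o=now();print(o['time'],p,yaw);print(step(p,yaw,(*G['L'],.18,30.4)))
E
```

```text
8.25 [ 0.43737644 -0.2290495   0.17944374] 110.30109554123138
(np.float64(79.90109554123137), [-25.33, 35.63, -0.06])
```

Emit:
{"name": "carry_out", "arguments": {
  "series": [
    [0,0,80,-25.3,35.6,0,0],
    [0,0,80,-25.3,35.6,0,0],
    [0,0,80,-25.3,35.6,0,0],
    [0,0,80,-25.3,35.6,0,0],
    [0,0,80,-25.3,35.6,0,0],
    [0,0,80,-25.3,35.6,0,0],
    [0,0,80,-25.3,35.6,0,0],
    [0,0,80,-25.3,35.6,0,0]
  ]
}}

```text
time: 9.05
ee_pos: [0.5295, 0.1104, 0.1789]
eef_rot: [-0.002, 0.345, 0.939, -0.001]
ft_force: [0.4, -0.4, 0.4]
finger_gap: 1.0
grasp_force: 0.0
```

```bash
python3 - <<'E'
from h import *
p,yaw,o=now();print(o['time'],p,yaw);print(step(p,yaw,(*G['L'],.15,30.4)))
E
```

```text
9.05 [0.52952643 0.11039642 0.17889893] 49.626608148032055
(np.float64(19.226608148032057), [3.69, 7.7, 2.89])
```

Emit:
{"name": "carry_out", "arguments": {
  "series": [
    [0,0,19,3.7,7.7,0,0],
    [0,0,19,3.7,7.7,0,0],
    [0,0,19,3.7,7.7,3,0],
    [0,0,19,3.7,7.7,3,0],
    [0,0,19,3.7,7.7,3,0],
    [0,0,19,3.7,7.7,3,0]
  ]
}}

```text
time: 9.65
ee_pos: [0.5519, 0.1905, 0.1515]
eef_rot: [-0.0, 0.493, 0.87, -0.0]
ft_force: [0.1, -0.1, -0.2]
finger_gap: 1.005
grasp_force: 0.0
```

```bash
python3 - <<'E'
from h import *
p,yaw,o=now();print(o['time'],p,yaw);print(step(p,yaw,(*G['L'],ZG['L'],30.4)))
E
```

```text
9.65 [0.55193867 0.19053324 0.15147382] 30.946044049723383
(np.float64(0.5460440497233847), [0.24, 0.07, 11.35])
```

Emit:
{"name": "carry_out", "arguments": {
  "series": [
    [0,0,0.5,0.2,0.1,2,0],
    [0,0,0.5,0.2,0.1,6,0],
    [0,0,0.5,0.2,0.1,9,0],
    [0,0,0.5,0.2,0.1,11.3,0],
    [0,0,0.5,0.2,0.1,11.3,0],
    [0,0,0.5,0.2,0.1,11.3,0]
  ]
}}

```text
time: 10.25
ee_pos: [0.5525, 0.193, 0.0395]
eef_rot: [0.0, 0.497, 0.868, 0.0]
ft_force: [-0.1, 0.6, 0.4]
finger_gap: 1.0
grasp_force: 0.0
```

Emit:
{"name": "carry_out", "arguments": {
  "series": [
    [0,0,0,0,0,0,255],
    [0,0,0,0,0,0,255],
    [0,0,0,0,0,0,255],
    [0,0,0,0,0,0,255],
    [0,0,0,0,0,0,255],
    [0,0,0,0,0,0,255],
    [0,0,0,0,0,0,255],
    [0,0,0,0,0,0,255]
  ]
}}

```text
time: 11.05
ee_pos: [0.5525, 0.1937, 0.0397]
eef_rot: [0.001, 0.496, 0.868, 0.0]
ft_force: [-1.4, 0.1, 6.3]
finger_gap: 0.353
grasp_force: 38.8
```

Emit:
{"name": "carry_out", "arguments": {
  "series": [
    [0,0,0,0,0,-2,255],
    [0,0,0,0,0,-5,255],
    [0,0,0,0,0,-10,255],
    [0,0,0,0,0,-14,255],
    [0,0,0,0,0,-14,255],
    [0,0,0,0,0,-14,255]
  ]
}}

```text
time: 11.65
ee_pos: [0.5524, 0.1938, 0.1798]
eef_rot: [0.001, 0.497, 0.868, 0.001]
ft_force: [-0.1, -0.4, -1.4]
finger_gap: 0.356
grasp_force: 38.9
```

```bash
python3 - <<'E'
from h import *
p,yaw,o=now();print(o['time'],p,yaw,o['finger_gap']);print(step(p,yaw,(*PIN['L'],.18,110.6)))
E
```

```text
11.65 [0.55243551 0.1937894  0.17984288] 30.462551348274808 0.35580572619747386
(np.float64(-80.13744865172518), [-31.52, -25.23, -0.02])
```

Emit:
{"name": "carry_out", "arguments": {
  "series": [
    [0,0,-80.1,-31.5,-25.2,0,255],
    [0,0,-80.1,-31.5,-25.2,0,255],
    [0,0,-80.1,-31.5,-25.2,0,255],
    [0,0,-80.1,-31.5,-25.2,0,255],
    [0,0,-80.1,-31.5,-25.2,0,255],
    [0,0,-80.1,-31.5,-25.2,0,255],
    [0,0,-80.1,-31.5,-25.2,0,255],
    [0,0,-80.1,-31.5,-25.2,0,255]
  ]
}}

```text
time: 12.45
ee_pos: [0.499, -0.1649, 0.1764]
eef_rot: [-0.002, -0.025, 1.0, 0.001]
ft_force: [-0.0, -0.8, -1.3]
finger_gap: 0.352
grasp_force: 38.9
```

```bash
python3 - <<'E'
from h import *
p,yaw,o=now();print(o['time'],p,yaw,o['finger_gap']);print(step(p,yaw,(*PIN['L'],.18,110.6)))
E
```

```text
12.45 [ 0.49898753 -0.16489994  0.17635779] 92.81149590839098 0.3524875172970108
(np.float64(-17.788504091609013), [0.62, -4.06, -0.36])
```

Emit:
{"name": "carry_out", "arguments": {
  "series": [
    [0,0,-17.6,0.6,-4.1,-0.4,255],
    [0,0,-17.6,0.6,-4.1,-0.4,255],
    [0,0,-17.6,0.6,-4.1,-0.4,255],
    [0,0,-17.6,0.6,-4.1,-0.4,255],
    [0,0,-17.6,0.6,-4.1,-0.4,255],
    [0,0,-17.6,0.6,-4.1,-0.4,255]
  ]
}}

```text
time: 13.05
ee_pos: [0.4965, -0.2041, 0.182]
eef_rot: [-0.0, -0.174, 0.985, 0.0]
ft_force: [-0.8, -0.2, -0.4]
finger_gap: 0.354
grasp_force: 38.9
```

```bash
python3 - <<'E'
from h import *
p,yaw,o=now();print(o['time'],p,yaw,o['finger_gap']);print(step(p,yaw,(*PIN['L'],.087,110.6)))
E
```

```text
13.05 [ 0.49650223 -0.20408183  0.18197456] 110.074774706608 0.3543803673622907
(np.float64(-0.5252252933919976), [0.22, -0.1, 9.5])
```

Emit:
{"name": "carry_out", "arguments": {
  "series": [
    [0,0,-0.5,0.2,-0.1,3,255],
    [0,0,-0.5,0.2,-0.1,6,255],
    [0,0,-0.5,0.2,-0.1,9,255],
    [0,0,-0.5,0.2,-0.1,9.5,255],
    [0,0,-0.5,0.2,-0.1,9.5,255],
    [0,0,-0.5,0.2,-0.1,9.5,255]
  ]
}}

```text
time: 13.65
ee_pos: [0.496, -0.2072, 0.0889]
eef_rot: [0.001, -0.179, 0.984, -0.001]
ft_force: [0.0, 1.2, 0.1]
finger_gap: 0.351
grasp_force: 38.9
```

```bash
cat >> h.py <<'E'
def foot(k,r,z=.02):
    from scipy.optimize import least_squares
    n='side';K=6;p,d=robot.grab_frame(n)
    s=cv2.resize(cv2.cvtColor(p,cv2.COLOR_RGB2HSV),None,fx=K,fy=K,interpolation=cv2.INTER_LINEAR)[...,1]
    c=np.array([PIN[k][0]+.005,PIN[k][1]+.001]);t=np.linspace(0,6.2832,721)
    P=lambda c,z:proj(n,np.c_[c[0]+r*np.cos(t),c[1]+r*np.sin(t),np.full(721,z)])
    m=cv2.morphologyEx((s<55).astype(np.uint8),cv2.MORPH_OPEN,cv2.getStructuringElement(2,(13,13)))
    q=P(c,z);x0,x1=int(q[:,0].min()*K)-40,int(q[:,0].max()*K)+40
    yl=int(q[:,1].mean()*K);M=np.zeros_like(m);M[yl-25:yl+110,x0:x1]=m[yl-25:yl+110,x0:x1]
    _,lab,st,_=cv2.connectedComponentsWithStats(M);i=1+st[1:,4].argmax();b=st[i]/K
    u=b[0]+b[2]/2-.5;v=b[1]+b[3]-.5
    f=lambda c:[(P(c,z)[:,0].min()+P(c,z)[:,0].max())/2-u,P(c,z)[:,1].max()-v]
    e=least_squares(f,c).x;return 'bbox',b.round(1),'width exp',np.ptp(q[:,0]).round(1),'offset from pin mm',((e-c)*1000).round(1)
E
python3 - <<'E'
from h import *
p,yaw,o=now();print(o['time'],p,yaw,o['finger_gap']);print(step(p,yaw,(*PIN['L'],.0402,110.6)));print(foot('XL',.024))
E
```

```text
13.65 [ 0.49603995 -0.20719557  0.08891485] 110.59914357891697 0.3514096588586326
(np.float64(-0.0008564210830286356), [0.07, 0.17, 4.87])
('bbox', array([ 207.8,  279.5,   24. ,   13.3, 1635.3]), 'width exp', np.float64(23.7), 'offset from pin mm', array([4.9, 1.3]))
```

Emit:
{"name": "carry_out", "arguments": {
  "series": [
    [0,0,0,0.1,0.2,1.5,255],
    [0,0,0,0.1,0.2,3,255],
    [0,0,0,0.1,0.2,4.2,255],
    [0,0,0,0.1,0.2,4.8,255],
    [0,0,0,0.1,0.2,4.8,255],
    [0,0,0,0.1,0.2,4.8,255]
  ]
}}

```text
time: 14.3
ee_pos: [0.4939, -0.2057, 0.04]
eef_rot: [0.0, -0.179, 0.984, -0.0]
ft_force: [-0.0, 0.4, 0.2]
finger_gap: 0.351
grasp_force: 38.9
```

Emit:
{"name": "carry_out", "arguments": {
  "series": [
    [0,0,0,0,0,0,0],
    [0,0,0,0,0,0,0],
    [0,0,0,0,0,0,0],
    [0,0,0,0,0,0,0],
    [0,0,0,0,0,0,0],
    [0,0,0,0,0,0,0],
    [0,0,0,0,0,-4,0],
    [0,0,0,0,0,-8,0]
  ]
}}

```text
time: 15.1
ee_pos: [0.4921, -0.2045, 0.1189]
eef_rot: [-0.001, -0.179, 0.984, 0.001]
ft_force: [0.4, -0.9, -0.0]
finger_gap: 0.999
grasp_force: 0.0
```

Emit:
{"name": "carry_out", "arguments": {
  "series": [
    [0,0,0,0,0,-5,0],
    [0,0,0,0,0,-6,0],
    [0,0,0,0,0,-6,0]
  ]
}}

```text
time: 15.4
ee_pos: [0.4948, -0.2063, 0.1821]
eef_rot: [0.002, -0.179, 0.984, -0.002]
ft_force: [-0.8, -0.5, -0.3]
finger_gap: 1.003
grasp_force: 0.0
```

```bash
python3 - <<'E'
from h import *
print(foot('L',.021),foot('XL',.024))
p,yaw,o=now();print(o['time'],p,yaw,o['finger_gap']);print(step(p,yaw,(*G['M'],.18,30.4)))
E
```

```text
('bbox', array([ 236.2,  270.5,   20.7,   11.3, 1170.7]), 'width exp', np.float64(20.1), 'offset from pin mm', array([-1.7,  2.5])) ('bbox', array([ 207.8,  279.5,   24. ,   13.3, 1635. ]), 'width exp', np.float64(23.7), 'offset from pin mm', array([4.9, 1.3]))
15.5 [ 0.49270812 -0.20486658  0.17826926] 110.58467650394071 1.002814644926846
(np.float64(80.18467650394072), [-20.57, 28.71, -0.17])
```

L stands within 3 mm of its pin. M is next.

Emit:
{"name": "carry_out", "arguments": {
  "series": [
    [0,0,80.2,-20.6,28.7,0,0],
    [0,0,80.2,-20.6,28.7,0,0],
    [0,0,80.2,-20.6,28.7,0,0],
    [0,0,80.2,-20.6,28.7,0,0],
    [0,0,80.2,-20.6,28.7,0,0],
    [0,0,80.2,-20.6,28.7,0,0],
    [0,0,80.2,-20.6,28.7,0,0],
    [0,0,80.2,-20.6,28.7,0,0]
  ]
}}

```text
time: 16.3
ee_pos: [0.5839, 0.1384, 0.1763]
eef_rot: [-0.002, 0.365, 0.931, -0.001]
ft_force: [0.3, -0.4, -0.6]
finger_gap: 1.003
grasp_force: 0.0
```

```bash
python3 - <<'E'
from h import *
p,yaw,o=now();print(o['time'],p,yaw);print(step(p,yaw,(*G['M'],.15,30.4)))
E
```

```text
16.3 [0.58388568 0.13836828 0.1763092 ] 47.16157928703354
(np.float64(16.76157928703354), [-0.18, -0.13, 2.63])
```

Emit:
{"name": "carry_out", "arguments": {
  "series": [
    [0,0,16.7,-0.2,-0.1,0,0],
    [0,0,16.7,-0.2,-0.1,0,0],
    [0,0,16.7,-0.2,-0.1,2.6,0],
    [0,0,16.7,-0.2,-0.1,2.6,0],
    [0,0,16.7,-0.2,-0.1,2.6,0]
  ]
}}

```text
time: 16.8
ee_pos: [0.5843, 0.1336, 0.151]
eef_rot: [-0.002, 0.494, 0.869, -0.001]
ft_force: [0.1, -0.1, 0.1]
finger_gap: 0.995
grasp_force: 0.0
```

```bash
python3 - <<'E'
from h import *
p,yaw,o=now();print(o['time'],p,yaw);print(step(p,yaw,(*G['M'],ZG['M'],30.4)))
E
```

```text
16.8 [0.58431985 0.13360432 0.15099501] 30.753908847076936
(np.float64(0.35390884707693715), [0.22, 0.13, 11.7])
```

Emit:
{"name": "carry_out", "arguments": {
  "series": [
    [0,0,0.4,0.2,0.1,2,0],
    [0,0,0.4,0.2,0.1,6,0],
    [0,0,0.4,0.2,0.1,9,0],
    [0,0,0.4,0.2,0.1,11.7,0],
    [0,0,0.4,0.2,0.1,11.7,0],
    [0,0,0.4,0.2,0.1,11.7,0]
  ]
}}

```text
time: 17.4
ee_pos: [0.5861, 0.1358, 0.0369]
eef_rot: [-0.0, 0.497, 0.867, -0.0]
ft_force: [0.4, -0.3, 0.4]
finger_gap: 0.999
grasp_force: 0.0
```

Emit:
{"name": "carry_out", "arguments": {
  "series": [
    [0,0,0,0,0,0,255],
    [0,0,0,0,0,0,255],
    [0,0,0,0,0,0,255],
    [0,0,0,0,0,0,255],
    [0,0,0,0,0,0,255],
    [0,0,0,0,0,0,255],
    [0,0,0,0,0,0,255],
    [0,0,0,0,0,0,255]
  ]
}}

```text
time: 18.2
ee_pos: [0.5865, 0.136, 0.0375]
eef_rot: [0.001, 0.497, 0.868, 0.0]
ft_force: [-1.7, -0.0, 4.9]
finger_gap: 0.29
grasp_force: 38.7
```

Emit:
{"name": "carry_out", "arguments": {
  "series": [
    [0,0,0,0,0,-2,255],
    [0,0,0,0,0,-5,255],
    [0,0,0,0,0,-10,255],
    [0,0,0,0,0,-14,255],
    [0,0,0,0,0,-14,255],
    [0,0,0,0,0,-14,255]
  ]
}}

```text
time: 18.8
ee_pos: [0.5865, 0.136, 0.1778]
eef_rot: [0.001, 0.497, 0.868, 0.001]
ft_force: [-0.4, -0.3, -1.2]
finger_gap: 0.292
grasp_force: 38.7
```

```bash
python3 - <<'E'
from h import *
p,yaw,o=now();print(o['time'],p,yaw,o['finger_gap']);print(step(p,yaw,(*PIN['M'],.18,110.6)))
E
```

```text
18.8 [0.5865358  0.13604257 0.17776687] 30.343284184293026 0.29177179567575223
(np.float64(-80.25671581570697), [-25.99, -18.77, -0.22])
```

Emit:
{"name": "carry_out", "arguments": {
  "series": [
    [0,0,-80.3,-26,-18.8,0,255],
    [0,0,-80.3,-26,-18.8,0,255],
    [0,0,-80.3,-26,-18.8,0,255],
    [0,0,-80.3,-26,-18.8,0,255],
    [0,0,-80.3,-26,-18.8,0,255],
    [0,0,-80.3,-26,-18.8,0,255],
    [0,0,-80.3,-26,-18.8,0,255],
    [0,0,-80.3,-26,-18.8,0,255]
  ]
}}

```text
time: 19.6
ee_pos: [0.553, -0.1882, 0.1741]
eef_rot: [-0.002, -0.047, 0.999, 0.0]
ft_force: [0.4, 1.0, -1.1]
finger_gap: 0.293
grasp_force: 38.7
```

```bash
python3 - <<'E'
from h import *
p,yaw,o=now();print(o['time'],p,yaw,o['finger_gap']);print(step(p,yaw,(*PIN['M'],.18,110.6)))
E
```

```text
19.6 [ 0.5530442  -0.18817237  0.17414206] 95.43165174572819 0.29252954288441324
(np.float64(-15.168348254271805), [-0.32, 0.48, -0.59])
```

Emit:
{"name": "carry_out", "arguments": {
  "series": [
    [0,0,-15.1,-0.3,0.5,-0.4,255],
    [0,0,-15.1,-0.3,0.5,-0.4,255],
    [0,0,-15.1,-0.3,0.5,-0.4,255],
    [0,0,-15.1,-0.3,0.5,-0.4,255],
    [0,0,-15.1,-0.3,0.5,-0.4,255],
    [0,0,-15.1,-0.3,0.5,-0.4,255]
  ]
}}

```text
time: 20.2
ee_pos: [0.5573, -0.1779, 0.18]
eef_rot: [-0.0, -0.177, 0.984, 0.0]
ft_force: [0.5, -0.9, -1.2]
finger_gap: 0.292
grasp_force: 38.7
```

```bash
python3 - <<'E'
from h import *
p,yaw,o=now();print(o['time'],p,yaw,o['finger_gap']);print(step(p,yaw,(*PIN['M'],.079,110.6)))
E
```

```text
20.2 [ 0.55726201 -0.17794176  0.17995815] 110.42229244041714 0.292321125632376
(np.float64(-0.17770755958285633), [0.32, -0.43, 10.1])
```

Emit:
{"name": "carry_out", "arguments": {
  "series": [
    [0,0,-0.2,0.3,-0.4,3,255],
    [0,0,-0.2,0.3,-0.4,6,255],
    [0,0,-0.2,0.3,-0.4,9,255],
    [0,0,-0.2,0.3,-0.4,10,255],
    [0,0,-0.2,0.3,-0.4,10,255],
    [0,0,-0.2,0.3,-0.4,10,255]
  ]
}}

```text
time: 20.8
ee_pos: [0.5569, -0.1833, 0.0816]
eef_rot: [0.001, -0.18, 0.984, -0.001]
ft_force: [-0.1, 0.7, -0.2]
finger_gap: 0.287
grasp_force: 38.7
```

```bash
python3 - <<'E'
from h import *
p,yaw,o=now();print(o['time'],p,yaw,o['finger_gap']);print(step(p,yaw,(*PIN['M'],.038,110.6)))
E
```

```text
20.8 [ 0.5568933  -0.18330515  0.08162282] 110.68245224885513 0.286608529956976
(np.float64(0.0824522488551338), [0.1, 0.06, 4.36])
```

Emit:
{"name": "carry_out", "arguments": {
  "series": [
    [0,0,0,0.1,0.1,1.5,255],
    [0,0,0,0.1,0.1,3,255],
    [0,0,0,0.1,0.1,3.8,255],
    [0,0,0,0.1,0.1,4.3,255],
    [0,0,0,0.1,0.1,4.3,255],
    [0,0,0,0.1,0.1,4.3,255]
  ]
}}

```text
time: 21.4
ee_pos: [0.5546, -0.1822, 0.0375]
eef_rot: [-0.0, -0.18, 0.984, 0.0]
ft_force: [-2.6, 1.1, 4.4]
finger_gap: 0.292
grasp_force: 39.7
```

Emit:
{"name": "carry_out", "arguments": {
  "series": [
    [0,0,0,0,0,0,0],
    [0,0,0,0,0,0,0],
    [0,0,0,0,0,0,0],
    [0,0,0,0,0,0,0],
    [0,0,0,0,0,0,0],
    [0,0,0,0,0,0,0],
    [0,0,0,0,0,-4,0],
    [0,0,0,0,0,-8,0]
  ]
}}

```text
time: 22.2
ee_pos: [0.5535, -0.1817, 0.1167]
eef_rot: [-0.002, -0.18, 0.984, 0.001]
ft_force: [0.4, -0.9, 0.4]
finger_gap: 1.002
grasp_force: 0.0
```

Emit:
{"name": "carry_out", "arguments": {
  "series": [
    [0,0,0,0,0,-5,0],
    [0,0,0,0,0,-6,0],
    [0,0,0,0,0,-6,0]
  ]
}}

```text
time: 22.5
ee_pos: [0.5564, -0.1832, 0.1804]
eef_rot: [0.002, -0.18, 0.984, -0.002]
ft_force: [-0.6, 0.8, -0.9]
finger_gap: 1.001
grasp_force: 0.0
```

```bash
python3 - <<'E'
from h import *
print(foot('M',.018),foot('L',.021))
p,yaw,o=now();print(o['time'],p,yaw,o['finger_gap']);print(step(p,yaw,(*G['S'],.18,30.4)))
E
```

```text
('bbox', array([266.3, 262. ,  16.5,   9.8, 837.2]), 'width exp', np.float64(16.8), 'offset from pin mm', array([-2.4,  3.2])) ('bbox', array([ 236.2,  270.5,   20.7,   11.3, 1170.7]), 'width exp', np.float64(20.1), 'offset from pin mm', array([-1.7,  2.5]))
22.6 [ 0.55407333 -0.18196682  0.17619189] 110.68917519661707 0.9983645563185773
(np.float64(80.28917519661707), [-12.1, 41.55, -0.38])
```

M is down within 4 mm. The landings share a bias of about (-2,+3) mm, so I allow for it with S.

Emit:
{"name": "carry_out", "arguments": {
  "series": [
    [0,0,80.3,-12.1,41.6,0,0],
    [0,0,80.3,-12.1,41.6,0,0],
    [0,0,80.3,-12.1,41.6,0,0],
    [0,0,80.3,-12.1,41.6,0,0],
    [0,0,80.3,-12.1,41.6,0,0],
    [0,0,80.3,-12.1,41.6,0,0],
    [0,0,80.3,-12.1,41.6,0,0],
    [0,0,80.3,-12.1,41.6,0,0]
  ]
}}

```text
time: 23.4
ee_pos: [0.5244, 0.1882, 0.1746]
eef_rot: [-0.002, 0.369, 0.93, -0.001]
ft_force: [1.3, 0.1, 0.4]
finger_gap: 0.997
grasp_force: 0.0
```

```bash
python3 - <<'E'
from h import *
p,yaw,o=now();print(o['time'],p,yaw);print(step(p,yaw,(*G['S'],.15,30.4)))
E
```

```text
23.4 [0.52444238 0.18822945 0.17463407] 46.74441380606683
(np.float64(16.344413806066832), [4.49, 4.19, 2.46])
```

Emit:
{"name": "carry_out", "arguments": {
  "series": [
    [0,0,16.3,4.5,4.2,0,0],
    [0,0,16.3,4.5,4.2,0,0],
    [0,0,16.3,4.5,4.2,2.5,0],
    [0,0,16.3,4.5,4.2,2.5,0],
    [0,0,16.3,4.5,4.2,2.5,0]
  ]
}}

```text
time: 23.9
ee_pos: [0.5205, 0.2475, 0.1501]
eef_rot: [-0.002, 0.494, 0.869, -0.002]
ft_force: [-0.0, -0.6, -0.3]
finger_gap: 1.003
grasp_force: 0.0
```

```bash
python3 - <<'E'
from h import *
p,yaw,o=now();print(o['time'],p,yaw);print(step(p,yaw,(*G['S'],ZG['S'],30.4)))
E
```

```text
23.9 [0.52046373 0.24750278 0.15012259] 30.79429075239228
(np.float64(0.39429075239227984), [0.17, 0.11, 12.11])
```

Emit:
{"name": "carry_out", "arguments": {
  "series": [
    [0,0,0.4,0.2,0.1,2,0],
    [0,0,0.4,0.2,0.1,6,0],
    [0,0,0.4,0.2,0.1,9,0],
    [0,0,0.4,0.2,0.1,12.2,0],
    [0,0,0.4,0.2,0.1,12.2,0],
    [0,0,0.4,0.2,0.1,12.2,0]
  ]
}}

```text
time: 24.5
ee_pos: [0.5221, 0.2498, 0.0309]
eef_rot: [-0.0, 0.497, 0.867, -0.0]
ft_force: [1.5, 0.1, 0.1]
finger_gap: 0.998
grasp_force: 0.0
```

Emit:
{"name": "carry_out", "arguments": {
  "series": [
    [0,0,0,0,0,0,255],
    [0,0,0,0,0,0,255],
    [0,0,0,0,0,0,255],
    [0,0,0,0,0,0,255],
    [0,0,0,0,0,0,255],
    [0,0,0,0,0,0,255],
    [0,0,0,0,0,0,255],
    [0,0,0,0,0,0,255]
  ]
}}

```text
time: 25.3
ee_pos: [0.5224, 0.2505, 0.0313]
eef_rot: [0.0, 0.497, 0.868, 0.0]
ft_force: [-1.5, -1.2, 6.2]
finger_gap: 0.25
grasp_force: 38.7
```

Emit:
{"name": "carry_out", "arguments": {
  "series": [
    [0,0,0,0,0,-2,255],
    [0,0,0,0,0,-5,255],
    [0,0,0,0,0,-10,255],
    [0,0,0,0,0,-14,255],
    [0,0,0,0,0,-14,255],
    [0,0,0,0,0,-14,255]
  ]
}}

```text
time: 25.9
ee_pos: [0.5226, 0.2505, 0.1716]
eef_rot: [0.001, 0.497, 0.868, 0.001]
ft_force: [-0.3, -0.7, -1.1]
finger_gap: 0.25
grasp_force: 38.6
```

```bash
python3 - <<'E'
from h import *
p,yaw,o=now();print(o['time'],p,yaw,o['finger_gap']);print(step(p,yaw,(.6185,-.1628,.18,110.6)))
E
```

```text
25.9 [0.52255907 0.25054269 0.17163607] 30.385933276598255 0.25037064940930603
(np.float64(-80.21406672340174), [-40.51, -12.63, -0.84])
```

Emit:
{"name": "carry_out", "arguments": {
  "series": [
    [0,0,-80.2,-40.5,-12.6,-0.8,255],
    [0,0,-80.2,-40.5,-12.6,-0.8,255],
    [0,0,-80.2,-40.5,-12.6,-0.8,255],
    [0,0,-80.2,-40.5,-12.6,-0.8,255],
    [0,0,-80.2,-40.5,-12.6,-0.8,255],
    [0,0,-80.2,-40.5,-12.6,-0.8,255],
    [0,0,-80.2,-40.5,-12.6,-0.8,255],
    [0,0,-80.2,-40.5,-12.6,-0.8,255]
  ]
}}

```text
time: 26.7
ee_pos: [0.6065, -0.1191, 0.175]
eef_rot: [-0.002, -0.05, 0.999, 0.001]
ft_force: [0.4, 0.8, 0.0]
finger_gap: 0.252
grasp_force: 38.6
```

```bash
python3 - <<'E'
from h import *
p,yaw,o=now();print(o['time'],p,yaw,o['finger_gap']);print(step(p,yaw,(.6185,-.1628,.18,110.6)))
E
```

```text
26.7 [ 0.60654493 -0.11912796  0.17500778] 95.70992214093701 0.25194915564614817
(np.float64(-14.890077859062984), [-0.76, -4.46, -0.5])
```

Emit:
{"name": "carry_out", "arguments": {
  "series": [
    [0,0,-14.9,-0.8,-4.5,-0.4,255],
    [0,0,-14.9,-0.8,-4.5,-0.4,255],
    [0,0,-14.9,-0.8,-4.5,-0.4,255],
    [0,0,-14.9,-0.8,-4.5,-0.4,255],
    [0,0,-14.9,-0.8,-4.5,-0.4,255],
    [0,0,-14.9,-0.8,-4.5,-0.4,255]
  ]
}}

```text
time: 27.3
ee_pos: [0.6197, -0.1606, 0.1812]
eef_rot: [-0.0, -0.176, 0.984, 0.0]
ft_force: [0.4, -0.2, -0.3]
finger_gap: 0.25
grasp_force: 38.7
```

```bash
python3 - <<'E'
from h import *
p,yaw,o=now();print(o['time'],p,yaw,o['finger_gap']);print(step(p,yaw,(.6185,-.1628,.066,110.6)))
E
```

```text
27.3 [ 0.61968616 -0.1605907   0.18116501] 110.26851465134853 0.25000823839813124
(np.float64(-0.3314853486514693), [0.19, -0.17, 11.52])
```

Emit:
{"name": "carry_out", "arguments": {
  "series": [
    [0,0,-0.3,0.2,-0.2,3,255],
    [0,0,-0.3,0.2,-0.2,6,255],
    [0,0,-0.3,0.2,-0.2,9,255],
    [0,0,-0.3,0.2,-0.2,11,255],
    [0,0,-0.3,0.2,-0.2,11,255],
    [0,0,-0.3,0.2,-0.2,11,255]
  ]
}}

```text
time: 27.9
ee_pos: [0.6189, -0.1639, 0.0719]
eef_rot: [-0.0, -0.179, 0.984, 0.0]
ft_force: [0.9, -0.5, 0.4]
finger_gap: 0.248
grasp_force: 38.7
```

```bash
python3 - <<'E'
from h import *
p,yaw,o=now();print(o['time'],p,yaw,o['finger_gap']);print(step(p,yaw,(.6185,-.1628,.0315,110.6)))
p,d=robot.grab_frame('side');cv2.imwrite('pics/s7.png',cv2.resize(p[180:300,190:350],None,fx=4.5,fy=4.5,interpolation=cv2.INTER_CUBIC)[:,:,::-1])
E
```

```text
27.9 [ 0.61887597 -0.16389157  0.0719027 ] 110.57736704822997 0.24796343863220197
(np.float64(-0.02263295177002078), [-0.0, 0.12, 4.04])
```

View pics/s7.png

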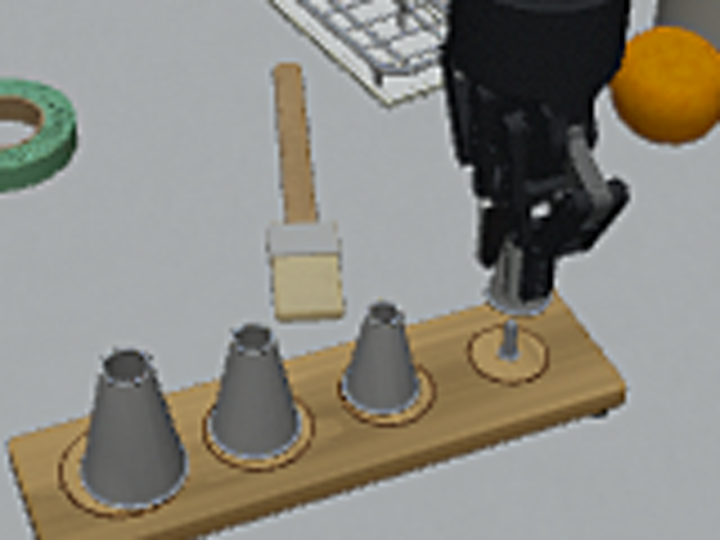

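S hangs over its pin, with its foot centre at x≈518 and the pin at x≈510 in the crop, about 3 mm too far in +x. The other three stand upright. I check the offset before inserting.

```bash
python3 - <<'E'
from h import *
from scipy.optimize import least_squares
t=np.linspace(0,2*np.pi,721)
def f(c):
    q=proj('side',np.c_[c[0]+.015*np.cos(t),c[1]+.015*np.sin(t),np.full(721,.0606)]);return[(q[:,0].min()+q[:,0].max())/2-304.7,q[:,1].max()-249.4]
e=least_squares(f,[.62,-.16]).x;print(e,'pin .6215 -.1593')
print(step(np.r_[e,0],110.6,(.6215,-.1593,0,110.6)))
E
```

```text
[ 0.623846   -0.15985355] pin .6215 -.1593
(-0.0, [0.2, 0.13, 0.0])
```

Emit:
{"name": "carry_out", "arguments": {
  "series": [
    [0,0,0,0.2,0.1,0,255],
    [0,0,0,0.2,0.1,1.5,255],
    [0,0,0,0.2,0.1,3,255],
    [0,0,0,0.2,0.1,3.8,255],
    [0,0,0,0.2,0.1,4.0,255],
    [0,0,0,0.2,0.1,4.0,255],
    [0,0,0,0.2,0.1,4.0,255]
  ]
}}

```text
time: 28.65
ee_pos: [0.6157, -0.1638, 0.0314]
eef_rot: [-0.001, -0.178, 0.984, 0.001]
ft_force: [-5.0, 2.2, 7.8]
finger_gap: 0.254
grasp_force: 40.2
```

Emit:
{"name": "carry_out", "arguments": {
  "series": [
    [0,0,0,0,0,0,0],
    [0,0,0,0,0,0,0],
    [0,0,0,0,0,0,0],
    [0,0,0,0,0,0,0],
    [0,0,0,0,0,0,0],
    [0,0,0,0,0,0,0],
    [0,0,0,0,0,-4,0],
    [0,0,0,0,0,-8,0]
  ]
}}

```text
time: 29.45
ee_pos: [0.6151, -0.1636, 0.1107]
eef_rot: [-0.002, -0.178, 0.984, 0.001]
ft_force: [0.3, -0.4, -0.0]
finger_gap: 0.999
grasp_force: 0.0
```

Emit:
{"name": "carry_out", "arguments": {
  "series": [
    [0,0,0,0,0,-5,0],
    [0,0,0,0,0,-8,0],
    [0,0,0,0,0,-8,0],
    [0,0,0,0,0,-8,0],
    [0,0,0,0,0,-8,0]
  ]
}}

```text
time: 29.95
ee_pos: [0.6156, -0.1638, 0.1899]
eef_rot: [-0.001, -0.178, 0.984, 0.001]
ft_force: [0.6, 0.1, 0.2]
finger_gap: 0.999
grasp_force: 0.0
```

```bash
python3 - <<'E'
from h import *
for k,r in(('S',.015),('M',.018),('L',.021),('XL',.024)): print(k,foot(k,r))
p,yaw,o=now();print(o['time'],p)
p,d=robot.grab_frame('side');cv2.imwrite('pics/s8.png',cv2.resize(p[180:300,190:350],None,fx=4.5,fy=4.5,interpolation=cv2.INTER_CUBIC)[:,:,::-1])
E
```

```text
S ('bbox', array([295.2, 254. ,  14.8,   9.7, 701.5]), 'width exp', np.float64(13.7), 'offset from pin mm', array([-0.4, -0.2]))
M ('bbox', array([266.3, 262. ,  16.5,   9.8, 837.5]), 'width exp', np.float64(16.8), 'offset from pin mm', array([-2.4,  3.2]))
L ('bbox', array([ 236.2,  270.5,   20.7,   11.3, 1171.2]), 'width exp', np.float64(20.1), 'offset from pin mm', array([-1.7,  2.5]))
XL ('bbox', array([ 207.8,  279.5,   24. ,   13.3, 1632.8]), 'width exp', np.float64(23.7), 'offset from pin mm', array([4.9, 1.3]))
30.15 [ 0.61580854 -0.16389438  0.18992612]
```

View pics/s8.png

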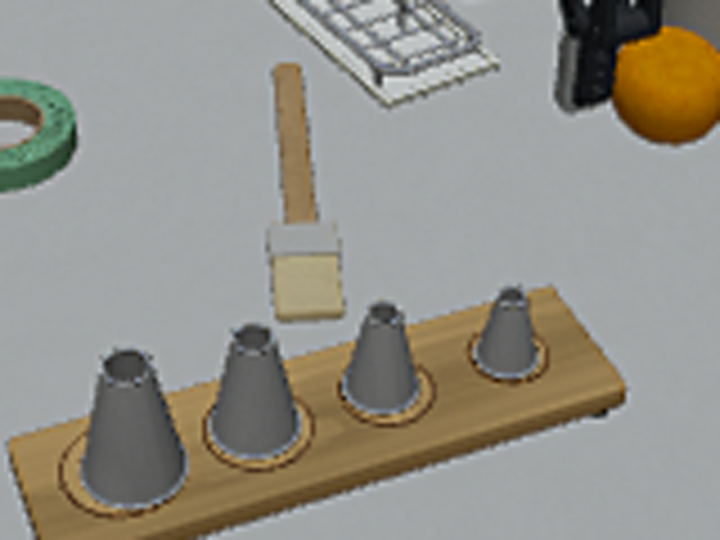

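All four nozzles stand upright in their rings (S about (511,350), XL about (133,450) in the crop), within about 5 mm of the pins, and the arm is clear.

```bash
python3 -c "
from cell import robot
print(robot.hand_in())"
```

```text
the job is handed in; nothing more can be done
None
```

I placed all four nozzles upright over the pins of their size, each within about 5 mm of its pin in the last camera check (12 mm allowed), and handed the job in at about 30 s; no verdict came back.

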